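Hang a painted lion on the drying tree

ROBOT

A 7-joint arm with a two-finger parallel gripper is mounted at the origin on the work surface. World frame = base frame: x ahead of the robot, y to its left, z up, the work surface at z = 0. Lengths are in mm, angles in rad, forces in N, time in s.
With the tool pointing down it reaches from about 425 to 825 mm from the base axis. Payload 3.6 kg.
Tool frame: the origin (TCP) lies between the finger pads; the fingertips stand 25 mm ahead of it and the grasp point (between the pads) lies 6 mm ahead of it; z points along the fingers, y is the line along which they close (so a half turn about z gives the same grasp; the last joint's range is limited). The gripper opens to 85 mm and grips with 20 to 120 N. Pads are 22 mm wide; open, the fingers measure 114 mm over their backs; the gripper's body (76 mm by 85 mm) begins 54 mm behind the grasp point. The pads swing forward as they close: fully open they stand 13 mm farther back than shut.
Start: joints at [-1.143, 0.615, -0.013, 1.423, 0.008, 1.103, -0.04], TCP at [285.499, 583.913, 256.297] pointing down, gripper open.
Joint ranges: [-3.12, 3.12], [-0.3, 2.06], [-1.34, 1.32], [0.26, 2.42], [-1.36, 4.5], [0.01, 1.98], [-2.84, 2.84]. Speed limits (rad/s): [2.79, 2.79, 3.14, 3.14, 3.14, 3.14, 3.14].

INTERFACE

Orientations are given as a unit quaternion [x, y, z, w].
In Python, from plant import r gives the robot as it stands. Calls block until the motion is done:
- r.reach(position, orientation): joint-space move of the TCP to a pose.
- r.move_straight(position, rotation=None, max_speed=150): straight line of the TCP; rotation=None keeps the orientation; max_speed is the mean speed in mm/s.
- r.move_j(angles): joint-space move.
- r.move_gripper(opening, squeeze=None): finger opening in mm; squeeze is the grip in N (None keeps the last); returns when the fingers have stopped.
- r.hold(seconds).
- r.solve_ik(position, orientation): joint angles nearest the present ones, or None.
- r.get_state(): the state.
- r.get_image(name): name is "scene" or "side" or "wrist"; returns a dict with "pixels" (480x640x3 uint8, blue, green, red), "depth" (480x640 float32, mm along the optical axis (not along the pixel's ray), 0 where there is no reading), "fx", "fy", "cx", "cy" (pixels), "camera_from_world" (4x4, takes a point from world to camera coordinates); the wrist camera has in their place "mount" (4x4, takes a point from camera to tool coordinates, whose origin is the TCP and whose axes are the flange's). Camera axes: x right, y up, looking along -z (the intrinsics and any distortion apply to the point x, -y, -z); pixel columns grow to the right and rows downward; lengths in mm; the calibration is good to about 2 mm. A picture is of the moment at which its call begins: read the wrist's pose just before it.
A pose or a line that the arm cannot do raises r.Unreachable and nothing moves.
- r.job_done(): hands the job in; it is judged then, once.
Trained networks look in the newest picture that a camera, given by its name, has taken for a name from the list of things; names that differ only in an ending like _2 or _b are one class to them, and where a whole thing is asked for, a point or a joint stands for the part that bears it (a point fixed in the world has none). Each returns a list of dicts, best first, with "confidence" (0 to 1); they miss things now and then, are a little off and sometimes report something else, mostly with a low value. They report only what shows in the picture. A call takes as long as a camera call.
- r.spot_in(camera, name): "extent" ([left, top, width, height] in pixels, round what is visible of it).
- r.place_of(camera, name): "location" ([column, row] in pixels: a listed point, or the origin of a listed thing).
The state is a dict: "t": time; "q": joint angles; "qd": joint speeds; "joint_torque": joint torques, N m; "ee_pos": TCP position; "orientation": TCP orientation; "ft_force": force on the tool from outside, world axes, zero at the start; "ft_torque": the same for the moment, N m; "gripper_width": finger opening in mm; "grasp_force": force on a finger pad.
Only numpy, scipy, OpenCV 4.12 (cv2) and the standard library are available. Lean on these libraries where they do the work, as an engineer would, in place of code of your own. Each camera call takes 0.05 s, during which the arm holds its last target. There are 200 camera calls.

TASK

Turn the drying tree until its empty branch points straight over the orange mark on the foot, then pick up the yellow lion by its wooden grip and hang it on that branch: thread its window over the rod and the blue hump, press it gently back against the spring bumper until it drops into the seat behind the hump, and let go so that it hangs there upright and clamped, the branch still over the mark. The branch sticks out by an unknown amount, so feel for the bumper and press only lightly, never harder than about 20 N. Do not touch the wet red and green lions and leave everything else on the table where it is.

Things in the scene. Friction and masses are not known exactly. Their poses are not given: they have to be found in the camera images.
- rack: The drying tree's foot: a fixed wooden disc, 200 mm across, 12 mm thick; origin at the centre of its underside, on the tree's upright axis. Its own -x is the front, marked by an orange stripe and facing roughly to the robot. A 24 mm post with a wooden ball on top (up to 214 mm) turns on it and carries three level branches 160 mm up, 120 degrees apart.
- front_mark (a point): Centre of the orange stripe on the foot, 83 mm in front of the tree's axis, 13 mm up.
- tree (a joint): Angle of the tree on its foot, rad: 0 = empty branch exactly over the orange mark, positive = anticlockwise seen from above; starts at 0.75 to 1.9. Stiff friction (0.25 N m), stays where left. Pushed round with a fingertip on the side of the empty branch, near its tip, 105 to 118 mm from the axis.
- free_branch (a point): Point on the empty branch's centre line, 83 mm from the tree's axis, 160 mm up; turns with the tree; its own -x points outwards along the branch, z up. The branch is a level steel rod, 8 mm thick, tip nominally 135 mm from the axis. Rod, bumper and hump together sit up to 14 mm farther in or out than the nominal distances, an amount not measured; this point does not shift with them.
- tree_axis (a point): Point on the tree's axis at branch height (160 mm). Along the empty branch from here, nominally: outer face of the black spring bumper (26 mm wide, 24 high, centred on the rod, with a 14 mm wide tongue up to 17 mm above it) at 78 mm; seat 78 to 84 mm; blue hump (8 mm wide), steep inner face at 84, outer at 90 mm, its top 10 mm above the rod's centre line, then a ramp falling outwards to the rod at 100 mm.
- bumper (a joint): How far the empty branch's spring bumper is pressed towards the post, m: 0 = free, 0.005 = bottomed hard. Spring 1.5 N per mm. The lion's plate is 8 mm thick, the free seat 6 mm: the lion drops in only while the bumper is pressed by more than 2 mm, and is then clamped with it about 2 mm in.
- lion_window (a point): Centre of the yellow lion's window, about half-way up the 138 mm tall, 120 to 180 g piece, 66 mm above its underside; z up, x through the window (either way round will do). The window, 16 mm wide and 20 high, is in a white plate 8 mm thick (x), 30 wide (y), 50 to 92 mm up. Seated, its upper edge lies on the rod, so this centre is 6 mm below the rod's centre line.
- lion_grip (a point): Centre of the yellow lion's wooden grip block, 49 mm above the window's centre; the block is 22 mm in x, 20 mm in y and 46 mm tall (92 to 138 mm above the underside). The plate below it is wider (30 mm in y). The lion below stands on a white plinth 44 x 44 x 10 mm.
- wet_red: Wet red lion of the same shape hung on the branch 120 degrees anticlockwise of the empty one, 80 mm from the axis; origin at its underside, 88 mm above the table. It turns with the tree. Not to be touched.
- wet_green: Wet green lion hung on the branch 120 degrees clockwise of the empty one, likewise. Not to be touched.
- plain: Unpainted white lion of the same shape, standing on the table; leave it. Origin at its underside.
- paint_blue: Blue paint bottle, 40 x 40 x 100 mm, origin at its underside; leave it.
- paint_red: Red paint bottle, same size; leave it.
- paint_green: Green paint bottle, same size; leave it.
- ink: Black jar, 48 mm wide, 75 mm high; leave it.
- brush: Brush lying on the table; leave it.
- water: White cup, 72 mm wide, 80 mm high; leave it.

How it is judged (in metres and radians):
On the way, in this order (a step that is already met when the one before it is completed fails the run):
1. the empty branch has been turned over the orange mark (within about 14 degrees) (horizontal distance between free_branch and front_mark below 0.02 m), for 0.2 s.
2. the yellow lion is on the branch and presses the spring bumper in (value of joint bumper above 0.001 m and distance between lion_window and free_branch below 0.025 m), for 0.1 s.
At the end, for the whole second after the job is handed in: The yellow lion hangs free in the empty branch's seat: bumper 0.8 to 4 mm in, window centre 3 to 10 mm below the rod's centre line, within 9 mm sideways, 61 to 99 mm from the tree's axis, upright within 0.2 rad; the branch is within about 15 degrees of the orange mark (horizontal distance between free_branch and front_mark below 0.022 m and x of lion_window in the frame of free_branch between -0.016 and 0.022 m and y of lion_window in the frame of free_branch between -0.009 and 0.009 m and z of lion_window in the frame of free_branch between -0.01 and -0.003 m and angle between lion_window's own z axis and vertical below 0.2 rad and value of joint bumper between 0.0008 and 0.004 m); the robot touches nothing.
It fails at once if the lion is pressed on the tree with more than 25 N (contact force between lion and rack above 25 N).
It fails at once if the gripper pushes the tree with more than 20 N (contact force between the fingers and rack above 20 N).
It fails at once if a wet lion is touched (contact force between any of the arm, the fingers and wet_red above 0.5 N or contact force between any of the arm, the fingers and wet_green above 0.5 N).
It fails at once if something else on the table is moved by more than 25 mm (distance of any of plain, paint_blue, paint_red, paint_green, ink, brush, water from where it was at the start of the episode above 0.025 m).
It fails at once if something standing on the table is knocked over (angle between any of plain, paint_blue, paint_red, paint_green, ink, water's own z axis and vertical above 0.4 rad).
It also fails if it takes over 64 s, if anything falls off the work surface, if the arm or the gripper's body presses on something with over 40 N, if the wrist force passes 120 N, or if a joint passes its speed limit or range.

## Working session

There is one attempt and no reset: what is moved stays moved. The work goes in short steps, each a Python script; the robot and the scene stay as the last script left them, time stands still between calls to the robot, and variables do not carry over. Pictures are saved under pics/ and viewed, at most 10 in all, crops included, and the job is handed in when it is done.

```bash
ls; mkdir -p pics
cat > h.py <<'E'
import numpy as np, cv2
from scipy.spatial.transform import Rotation as R
from plant import r
def cam(n):
    s=r.get_state(); im=r.get_image(n)
    if 'mount' in im:
        T=np.eye(4);T[:3,:3]=R.from_quat(s['orientation']).as_matrix();T[:3,3]=s['ee_pos']
        im['wfc']=T@np.array(im['mount'])
    else: im['wfc']=np.linalg.inv(np.array(im['camera_from_world']))
    return im
def ray(im,u,v):
    d=np.array([(u-im['cx'])/im['fx'],-(v-im['cy'])/im['fy'],-1.])
    return im['wfc'][:3,3],im['wfc'][:3,:3]@d
def at_z(im,u,v,z):
    o,d=ray(im,u,v); return o+d*(z-o[2])/d[2]
def at_depth(im,u,v):
    o,d=ray(im,u,v); p=im['depth'][int(v)-1:int(v)+2,int(u)-1:int(u)+2]; p=p[p>0]
    return o+d*np.median(p) if len(p) else None
def proj(im,P):
    c=np.linalg.inv(im['wfc'])@np.append(P,1); return [im['cx']+im['fx']*c[0]/-c[2],im['cy']-im['fy']*c[1]/-c[2]]
E
python3 - <<'E'
from h import *
np.set_printoptions(precision=1,suppress=True)
for c in ['scene','side']:
    im=cam(c); cv2.imwrite(f'pics/{c}0.png',im['pixels']); print(c,[k for k in im],im['wfc'][:3,3])
    for n in ['rack','front_mark','free_branch','tree_axis','lion_window','lion_grip','wet_red','wet_green','plain','paint_blue','paint_red','paint_green','ink','brush','water']:
        L=r.place_of(c,n)[:2]
        for l in L:
            u,v=l['location']; print(n,round(l['confidence'],2),np.array([u,v]),at_depth(im,u,v))
print(r.get_state())
E
```

```text
pics
scene ['pixels', 'depth', 'fx', 'fy', 'cx', 'cy', 'camera_from_world', 'wfc'] [1116.6 -631.3  980.5]
rack 0.78 [398.1 257.2] [660.6  99.6  15.6]
front_mark 0.9 [379.1 233.7] [575.1 132.2  14.3]
free_branch 0.94 [375.5 222.9] [633.6  32.7 166.1]
tree_axis 0.71 [402.5 208.2] [655.9  99.7 177.1]
tree_axis 0.21 [159.8 339.3] [ 424.9 -432.4   21.2]
lion_window 0.65 [278.4 285.7] [ 547.7 -190.3   81.8]
lion_grip 0.74 [278.  271.5] [ 554.2 -191.3  136.2]
wet_red 0.81 [433.  239.9] [733.8 119.8 113.2]
wet_green 0.75 [397.7 206.8] [642.9  99.7 173.3]
wet_green 0.19 [400.  257.7] [664.6 101.9  14.8]
plain 0.92 [215.4 388.2] [ 610.7 -427.7   34.8]
plain 0.51 [397.3 207.5] [642.9  98.4 172.1]
paint_blue 0.58 [330.3 351.8] [ 722.8 -215.1   33.1]
paint_blue 0.34 [404.3 207.3] [657.3 104.5 177.4]
paint_red 0.96 [306.6 370.8] [ 717.6 -280.1   35. ]
paint_red 0.33 [216.8 392.1] [ 613.  -428.7   23.1]
paint_green 0.92 [358.7 328.3] [ 736.9 -141.6   51.7]
ink 0.74 [272.8 377.8] [ 682.8 -339.5   44.6]
ink 0.28 [330.7 353.8] [ 723.5 -214.8   25.5]
brush 0.57 [157.2 337.6] [ 416.8 -433.6   20.8]
wate
[... 844 characters left out ...]
_blue 0.74 [328.6 192.5] [633.2  45.5 171. ]
paint_red 0.97 [440.6 298.7] [ 678.6 -271.     7.6]
paint_green 0.84 [403.  265.4] [ 702.4 -139.3   15.2]
ink 0.91 [457.  316.9] [ 638.6 -342.1   27. ]
brush 0.81 [419.4 414.4] [ 393.3 -437.2   14.9]
water 0.89 [182.7 242.4] [371.8 308.2  21.5]
{'t': 1.6, 'q': array([-1.1,  0.6, -0. ,  1.4,  0. ,  1.1, -0. ]), 'qd': array([-0.,  0., -0.,  0.,  0.,  0.,  0.]), 'joint_torque': array([ -0. , -46.9,   0.3, -17.1,   0. ,   0. ,   0. ]), 'ee_pos': array([285.5, 583.9, 256.3]), 'orientation': array([ 0.2,  1. , -0. , -0. ]), 'ft_force': array([-0.9, -0.5, -0.3]), 'ft_torque': array([-0.,  0.,  0.]), 'grasp_force': 0.0, 'gripper_width': 85.31113245437342}
```

View pics/scene0.png

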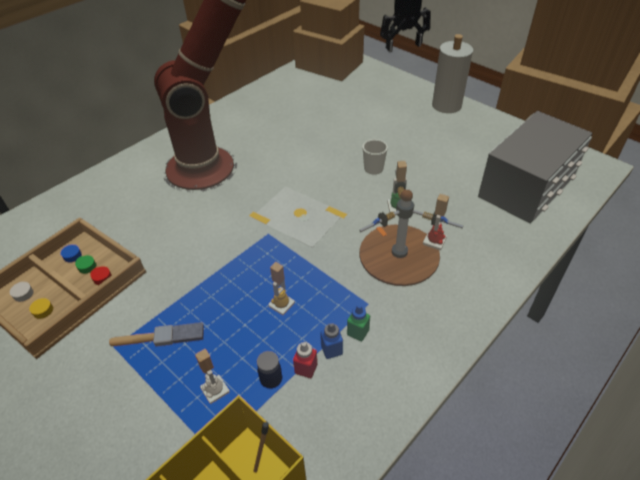

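View pics/side0.png

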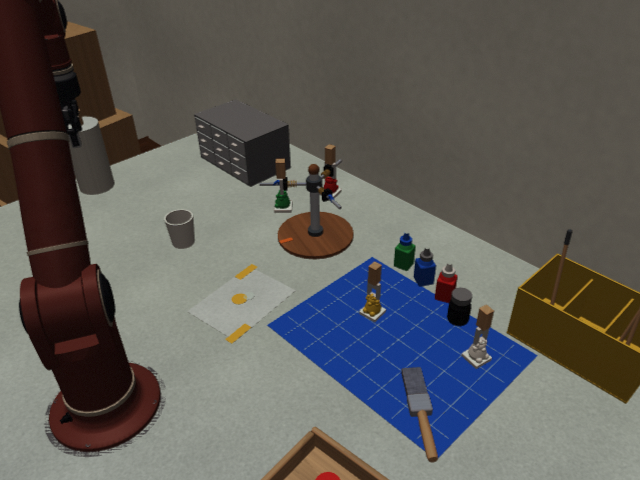

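```bash
cat >> h.py <<'E'
def down(deg):
    "tool pointing down, tool y at heading deg"
    a=np.radians(deg); y=np.array([np.cos(a),np.sin(a),0]); z=np.array([0,0,-1.]); x=np.cross(y,z)
    return R.from_matrix(np.c_[x,y,z]).as_quat()
def tri(a,b):
    (o1,d1),(o2,d2)=a,b; d1=d1/np.linalg.norm(d1); d2=d2/np.linalg.norm(d2)
    A=np.c_[d1,-d2]; s=np.linalg.lstsq(A,o2-o1,rcond=None)[0]
    p,q=o1+s[0]*d1,o2+s[1]*d2; return (p+q)/2,np.linalg.norm(p-q)
E
python3 - <<'E'
from h import *
np.set_printoptions(precision=2,suppress=True)
a,b=cam('scene'),cam('side')
for n,u,v in [('mark',(379.1,233.7),(282.7,239)),('fb',(375.5,222.9),(331.2,199.1)),('axis',(402.5,208.2),(316.8,180.6)),('grip',(278,271.5),(369.6,272.9)),('win',(278.4,285.7),(375.2,291.4)),('green',(397.7,206.8),(282,208.7))]:
    print(n,*tri(ray(a,*u),ray(b,*v)))
s=r.get_state(); print('yaw y',R.from_quat(s['orientation']).as_matrix())
for p,d in [((624,-6,180),346),((624,-6,180),166),((550,150,180),245),((550,150,180),65),((490,178,230),245),((490,178,230),65),((600,40,420),346),((600,40,420),166),((550,-185,400),346),((550,-185,400),166)]:
    print(p,d,r.solve_ik(p,down(d)))
w=cam('wrist'); print(np.array(w['mount']),w['fx'],w['cx'],w['cy'])
E
```

```text
mark [568.66 144.76   8.71] 13.056619701014528
fb [630.74  35.79 159.6 ] 3.469400081765539
axis [651.84 106.13 170.04] 0.016655387889110387
grip [ 537.36 -177.68  111.5 ] 1.35760410121982
win [ 540.93 -188.18   68.1 ] 8.323091702447087
green [592.16 176.82  84.57] 4.8563416681838945
yaw y [[-0.9   0.44 -0.  ]
 [ 0.44  0.9  -0.  ]
 [ 0.   -0.   -1.  ]]
(624, -6, 180) 346 [-0.27  0.68  0.41  1.6  -0.32  0.92  0.02]
(624, -6, 180) 166 [ 0.22  0.68 -0.41  1.59  0.32  0.94  2.59]
(550, 150, 180) 245 [-0.76  0.69  0.76  1.77 -0.58  0.92 -1.76]
(550, 150, 180) 65 [-0.32  0.58  0.03  1.75 -0.02  0.81  0.85]
(490, 178, 230) 245 [-0.91  0.56  0.82  1.84 -0.49  0.95 -1.89]
(490, 178, 230) 65 [-0.42  0.45  0.04  1.83 -0.02  0.87  0.77]
(600, 40, 420) 346 [-0.41  0.47  0.54  1.29 -0.24  1.44 -0.14]
(600, 40, 420) 166 [ 0.05  0.45 -0.26  1.27  0.11  1.44  2.7 ]
(550, -185, 400) 346 [-0.09  0.45  0.63  1.4  -0.27  1.38  0.29]
(550, -185, 400) 166 [-0.32  0.59  1.14  1.4  -0.54  1.48 -2.59]
[[   0.      0.95    0.3    75.85]
 [   1.     -0.     -0.     -0.46]
 [  -0.      0.3    -0.95 -117.04]
 [   0.      0.      0.      1.  ]] 331.4482507564812 318.63049200120196 240.29134084441583
```

Run:
```python
from h import *
np.set_printoptions(precision=1,suppress=True)
p=r.get_state()['ee_pos']
r.move_straight([p[0],p[1],380],max_speed=250)
r.reach([610,95,400],down(346))
r.hold(0.2)
im=cam('wrist'); cv2.imwrite('pics/w1.png',im['pixels'])
for n,z in [('rack',0),('front_mark',13),('free_branch',160),('tree_axis',160),('wet_red',88),('wet_green',88)]:
    for l in r.place_of('wrist',n)[:2]: print(n,round(l['confidence'],2),np.array(l['location']),at_z(im,*l['location'],z))
np.savez('w1.npz',**{k:np.array(v) for k,v in im.items()})
print(r.get_state()['t'],r.get_state()['ft_force'])
```

```text
rack 0.79 [340.4 169.5] [649.3 115.7   0. ]
front_mark 0.81 [285.3 162.3] [571.7 146.8  13. ]
front_mark 0.23 [411.1 333.7] [ 706.4 -187.    13. ]
free_branch 0.74 [349.3 256.4] [631.   34.5 160. ]
tree_axis 0.7 [352.3 182.7] [652.  115.7 160. ]
wet_red 0.85 [402.1 141.5] [727.5 139.7  88. ]
wet_green 0.77 [292.6 142.1] [595.4 171.6  88. ]
5.05 [-0.5  0.4  0.1]
```

View pics/w1.png

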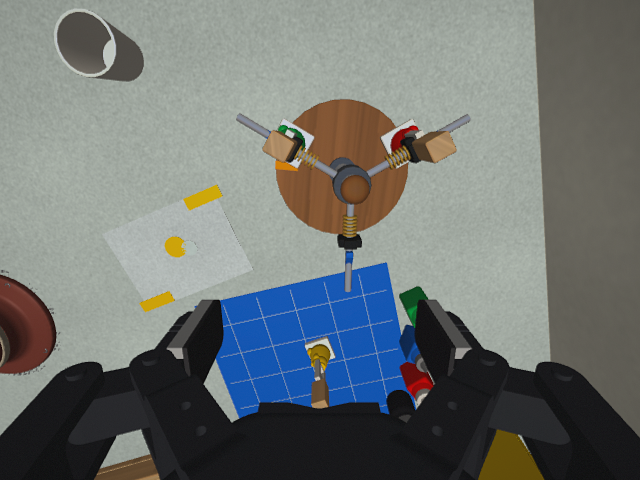

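Run:
```python
from h import *
np.set_printoptions(precision=1,suppress=True)
im=dict(np.load('w1.npz'))
hsv=cv2.cvtColor(im['pixels'],cv2.COLOR_BGR2HSV)
P=[]
# disc pixels by depth-height: world z about 12
vv,uu=np.mgrid[90:245,265:420]
d=im['depth'][90:245,265:420]
c=np.stack([(uu-im['cx'])/im['fx']*d,-(vv-im['cy'])/im['fy']*d,-d],-1)
w=c@im['wfc'][:3,:3].T+im['wfc'][:3,3]
m=(abs(w[...,2]-12)<5)&(d>0)&(hsv[90:245,265:420,1]>70)
pts=w[m][:,:2]; print(len(pts),np.median(w[m][:,2]))
from scipy.spatial import ConvexHull
h=pts[ConvexHull(pts).vertices].astype(np.float32)
A=np.c_[2*h,np.ones(len(h))]; s=np.linalg.lstsq(A,(h**2).sum(1),rcond=None)[0]
print('disc',s[:2],np.sqrt(s[2]+s[0]**2+s[1]**2))
# orange
o=m&(hsv[90:245,265:420,0]>8)&(hsv[90:245,265:420,0]<16)&(hsv[90:245,265:420,1]>180)
print('orange',o.sum(),w[o].mean(0) if o.any() else 0)
for u,v in [(348,290),(349,256),(350,215),(349.5,242),(349,250),(238,117),(469,118),(354,188)]: print(u,v,at_z(im,u,v,160),at_depth(im,u,v))
# branch rod height patch points
```

```text
9902 11.515651698722422
disc [650.  115.5] 98.87708589996949
orange 6 [623.8 135.5  11.9]
348 290 [620.5  -6.4 160. ] [620.6  -4.8 163.3]
349 256 [630.8  35.1 160. ] [630.7  38.6 169.4]
350 215 [642.1  81.7 160. ] [642.   82.5 163.2]
349.5 242 [634.9  51.3 160. ] [634.6  56.8 176.5]
349 250 [632.3  42.1 160. ] [632.3  43.5 163.7]
238 117 [553.7 207.9 160. ] [554.5 207.5 163.7]
469 118 [780.3 151.  160. ] [779.2 151.1 162.7]
354 188 [652.6 109.7 160. ] [648.9 118.6 213.2]
```

Run:
```python
from h import *
np.set_printoptions(precision=1,suppress=True)
C=np.array([650.2,115.6]);rad=112
def P(a,z): return [C[0]+rad*np.cos(np.radians(a)),C[1]+rad*np.sin(np.radians(a)),z]
r.reach(P(256.2,260),down(346.2))
r.move_gripper(42)
r.move_straight(P(256.2,168),max_speed=120)
s=r.get_state(); print(s['t'],s['ee_pos'],s['ft_force'],s['gripper_width'])
r.move_gripper(26)
s=r.get_state(); print(s['t'],s['ft_force'],s['gripper_width'])
for a in np.linspace(256.2,154,9)[1:]:
    r.move_straight(P(a,168),down(a+90),max_speed=90)
    s=r.get_state(); print(round(a),s['t'],s['ft_force'])
    if np.linalg.norm(s['ft_force'])>12: print('STOP');break
```

```text
7.1667 [624.1   6.6 168.8] [ 0.  -0.5  0.5] 42.20119087379255
7.4667 [ 0.5 -0.7  0.6] 25.764748312303762
243 7.8917 [ 0.5 -0.7  0.5]
231 8.3167 [ 0.4  0.2 -0.4]
218 8.7417 [-0.  -0.1  0.6]
205 9.1667 [-0.4  0.5  0.2]
192 9.5917 [0.2 0.  0.5]
180 10.0167 [ 0.1  0.3 -0. ]
167 10.4417 [-0.4 -0.1  0.2]
154 10.8667 [ 0.1 -1.  -0.3]
```

Run:
```python
from h import *
np.set_printoptions(precision=1,suppress=True)
im=cam('side'); print(r.place_of('side','free_branch')[:2])
cv2.imwrite('pics/s2.png',cv2.resize(im['pixels'][100:280,200:440],None,fx=3,fy=3))
w=cam('wrist'); cv2.imwrite('pics/w2.png',w['pixels'])
```

```text
[{'location': [282.6, 190.3], 'confidence': 0.8}]
```

View pics/s2.png

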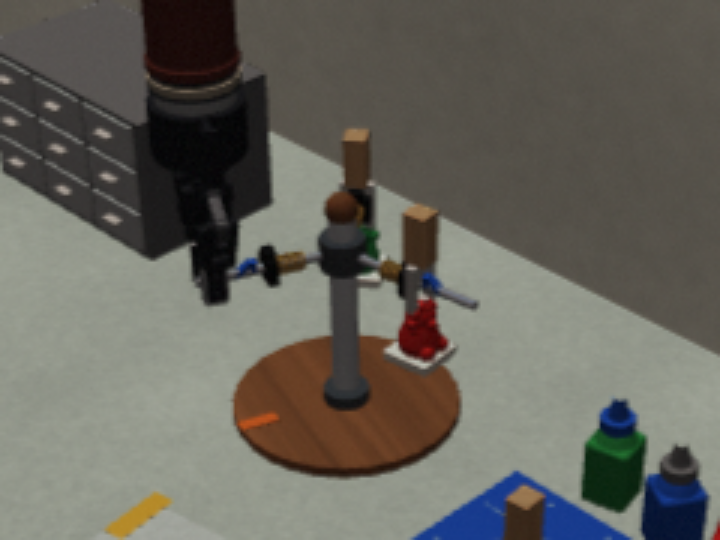

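Run:
```python
from h import *
np.set_printoptions(precision=1,suppress=True)
C=np.array([650.2,115.6]);rad=112
def P(a,z): return [C[0]+rad*np.cos(np.radians(a)),C[1]+rad*np.sin(np.radians(a)),z]
r.move_straight(P(158.2,168),down(248.2),max_speed=60)
r.move_straight(P(158.2,255),max_speed=150)
r.move_straight([600,135,390],max_speed=250)
r.hold(0.2)
im=cam('wrist'); cv2.imwrite('pics/w3.png',im['pixels'])
for n,z in [('rack',0),('front_mark',13),('free_branch',160),('tree_axis',160),('wet_red',88),('wet_green',88)]:
    for l in r.place_of('wrist',n)[:1]: print(n,round(l['confidence'],2),np.array(l['location']),at_z(im,*l['location'],z))
np.savez('w3.npz',**{k:np.array(v) for k,v in im.items()})
hsv=cv2.cvtColor(im['pixels'],cv2.COLOR_BGR2HSV)
m=((hsv[...,0]>4)&(hsv[...,0]<18)&(hsv[...,1]>190)&(hsv[...,2]>150)).astype(np.uint8)
n,_,st,ce=cv2.connectedComponentsWithStats(m)
for i in range(1,n):
    if st[i,4]>30: print(st[i],ce[i],at_z(im,*ce[i],13))
print(r.get_state()['t'])
```

```text
rack 0.87 [316.3 151.9] [650.5 118.5   0. ]
front_mark 0.61 [322.4 207.3] [572.5 139.8  13. ]
free_branch 0.65 [319.7 233.6] [575.7 143.4 160. ]
tree_axis 0.64 [320.7 158.7] [648.8 113.3 160. ]
wet_green 0.75 [261.3 119.3] [712.6 163.1  88. ]
13.325
```

View pics/w3.png

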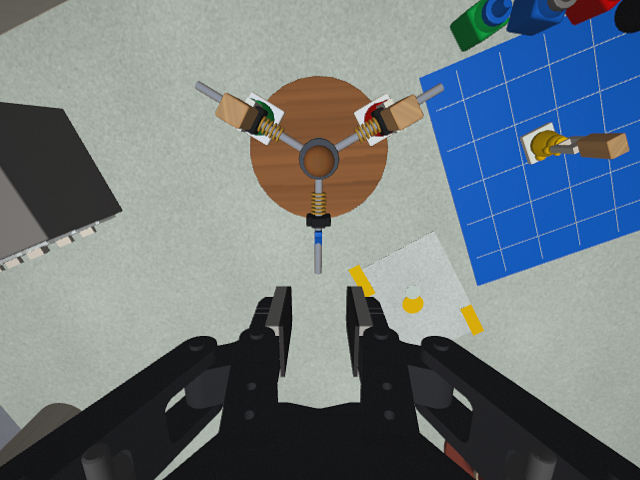

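Run:
```python
from h import *
np.set_printoptions(precision=1,suppress=True)
w=dict(np.load('w3.npz'))
for u,v in [(318,272),(318.5,250),(319,190)]: print('rod',at_z(w,u,v,160))
for c in ['scene','side']:
    im=cam(c); 
    for n,z in [('front_mark',13),('rack',0),('free_branch',160),('tree_axis',160),('lion_grip',115),('lion_window',66)]:
        for l in r.place_of(c,n)[:1]: print(c,n,round(l['confidence'],2),np.array(l['location']),at_z(im,*l['location'],z))
    hsv=cv2.cvtColor(im['pixels'],cv2.COLOR_BGR2HSV)
    m=((hsv[...,0]>4)&(hsv[...,0]<17)&(hsv[...,1]>190)&(hsv[...,2]>120)).astype(np.uint8)
    n,_,st,ce=cv2.connectedComponentsWithStats(m)
    for i in range(1,n):
        if st[i,4]>5 and 270<ce[i][0]<420 and ce[i][1]<300: print(st[i],ce[i],at_z(im,*ce[i],13))
print(r.get_state()['t'])
```

```text
rod [534.6 161.8 160. ]
rod [558.7 151.6 160. ]
rod [620.  126.6 160. ]
scene front_mark 0.65 [380.6 232. ] [573.5 140.4  13. ]
scene rack 0.92 [399.4 254.7] [650.6 120.2   0. ]
scene free_branch 0.98 [384.8 188.9] [574.9 140.8 160. ]
scene tree_axis 0.86 [406.4 209.8] [655.9 116.9 160. ]
scene lion_grip 0.62 [278.4 272.5] [ 542.7 -181.6  115. ]
scene lion_window 0.58 [278.3 287.9] [ 542. -187.   66.]
side front_mark 0.74 [284.9 240. ] [569.  142.3  13. ]
side rack 0.84 [315.2 239.9] [636.1 100.7   0. ]
side free_branch 0.83 [282.5 192. ] [568.2 138.1 160. ]
side tree_axis 0.83 [315.  179.7] [663.  124.8 160. ]
side lion_grip 0.63 [375.6 273.5] [ 542.  -189.8  115. ]
side lion_window 0.79 [374.1 289.6] [ 544.1 -186.1   66. ]
[279 237  14   6  42] [285.7 239.8] [570.8 141.5  13. ]
14.025
```

Run:
```python
from h import *
np.set_printoptions(precision=1,suppress=True)
w=dict(np.load('w1.npz'))
c=[at_z(w,u,v,10)[:2] for u,v in [(306,345),(328,338),(335,355),(312,364)]]
for i in range(4):
    d=c[(i+1)%4]-c[i]; print(np.linalg.norm(d),np.degrees(np.arctan2(d[1],d[0])))
print(np.mean(c,0))
r.move_gripper(85)
r.reach([560,-130,380],down(340)); r.hold(.2)
im=cam('wrist'); np.savez('w4.npz',**{k:np.array(v) for k,v in im.items()})
for n,z in [('lion_grip',115),('lion_window',66)]:
    for l in r.place_of('wrist',n)[:2]: print(n,round(l['confidence'],2),np.array(l['location']),at_z(im,*l['location'],z)); 
u,v=map(int,l['location']); u=max(u,100);v=max(v,75);cv2.imwrite('pics/w4.png',cv2.resize(im['pixels'][v-75:v+75,u-100:u+100],None,fx=4,fy=4,interpolation=cv2.INTER_CUBIC)); print(u,v)
print(r.get_state()['t'])
```

```text
41.49004829584406 6.318565387057447
37.428893669207795 -83.78555384026228
45.580759073622744 -169.0742055103039
41.285437650964006 90.74270016094012
[ 543.8 -184.5]
lion_grip 0.68 [320.6 254.5] [ 541.8 -187.9  115. ]
lion_window 0.75 [320.7 239.1] [ 543.8 -183.7   66. ]
320 239
16.6
```

View pics/w4.png

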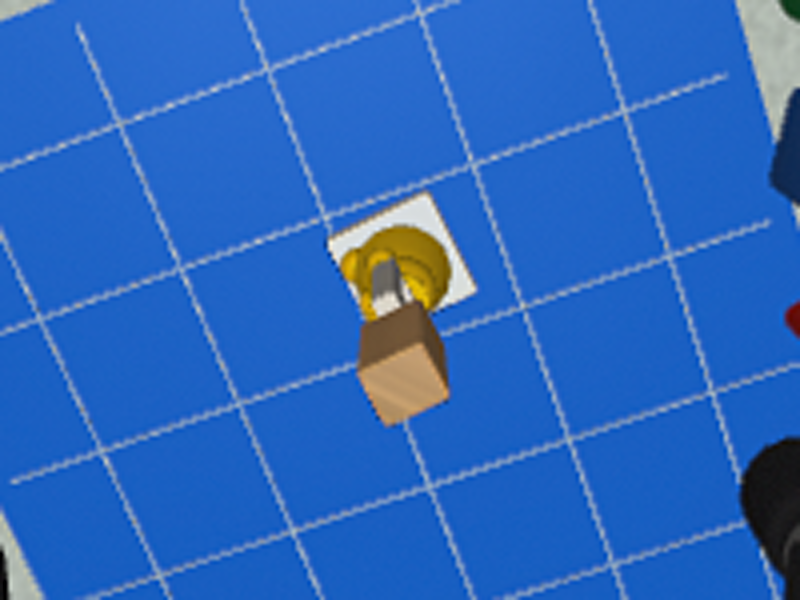

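Run:
```python
from h import *
np.set_printoptions(precision=1,suppress=True)
G=np.array([543,-186])
def cloud(im):
    vv,uu=np.mgrid[0:480,0:640]; d=im['depth']
    c=np.stack([(uu-im['cx'])/im['fx']*d,-(vv-im['cy'])/im['fy']*d,-d],-1)
    w=c@im['wfc'][:3,:3].T+im['wfc'][:3,3]
    return w[(d>0)&(np.hypot(*(w[...,:2]-G).transpose(2,0,1))<45)]
t=np.radians(np.arange(0,90,1))
for n,im in [('w',dict(np.load('w4.npz'))),('sc',cam('scene')),('si',cam('side'))]:
    w=cloud(im)
    for nm,a,b in [('plinth',6,14),('plate',68,90),('block',96,132),('top',135,142)]:
        p=w[(w[:,2]>a)&(w[:,2]<b)][:,:2].astype(np.float32)
        if len(p)<6: print(n,nm,len(p)); continue
        print(n,nm,len(p),cv2.minAreaRect(p),p.mean(0))
```

```text
w plinth 265 ((541.4984741210938, -186.41213989257812), (43.756370544433594, 43.80690383911133), 6.429783344268799) [ 547.8 -178.4]
w plate 39 ((540.7376098632812, -175.15692138671875), (7.364635944366455, 7.477702617645264), 6.746060848236084) [ 541.7 -173.4]
w block 200 ((545.498779296875, -180.7810516357422), (13.764906883239746, 27.75419044494629), 56.88251495361328) [ 544. -179.]
w top 304 ((541.8958740234375, -186.86460876464844), (21.718950271606445, 20.132919311523438), 7.9544596672058105) [ 541.9 -186.2]
sc plinth 154 ((547.2079467773438, -182.8599090576172), (77.90768432617188, 76.25202941894531), 67.20526123046875) [ 552.4 -190.8]
sc plate 54 ((545.42138671875, -185.13363647460938), (31.13227081298828, 10.075067520141602), 83.5616683959961) [ 545.1 -188.7]
sc block 141 ((547.100830078125, -190.2174835205078), (28.145191192626953, 16.603721618652344), 43.59673309326172) [ 548.1 -189.4]
sc top 80 ((542.0678100585938, -185.7018280029297), (23.311553955078125, 19.74272918701172), 8.743531227111816) [ 543.1 -186.2]
si plinth 106 ((539.9342041015625, -188.14913940429688), (46.88455581665039, 43.50162124633789), 5.894106388092041) [ 532.6 -196.4]
si plate 74 ((539.4111328125, -188.95103454589844), (9.925086975097656, 32.24807357788086), 8.836690902709961) [ 538.9 -192.8]
si block 168 ((536.8531494140625, -193.34034729003906), (24.94232940673828, 28.507400512695312), 52.6501350402832) [ 535.2 -192.3]
si top 54 ((540.4329223632812, -187.60433959960938), (21.055158615112305, 19.867305755615234), 6.8803277015686035) [ 540.3 -188.5]
```

Run:
```python
from h import *
np.set_printoptions(precision=2,suppress=True)
print(r.solve_ik([541.7,-186.6,122],down(277.2)),r.solve_ik([492.9,179.6,219],down(247.6)),r.solve_ik([573.4,146,219],down(247.6)))
r.reach([541.7,-186.6,230],down(277.2))
r.move_gripper(60)
r.move_straight([541.7,-186.6,122],max_speed=120)
s=r.get_state(); print(s['t'],s['ee_pos'],s['ft_force'])
r.move_gripper(10,squeeze=40)
s=r.get_state(); print(s['t'],s['ee_pos'],s['ft_force'],s['gripper_width'],s['grasp_force'])
r.move_straight([541.7,-186.6,235],max_speed=120)
s=r.get_state(); print(s['t'],s['ee_pos'],s['ft_force'],s['gripper_width'],s['grasp_force'])
```

```text
[-0.11  0.75  0.66  1.81 -0.62  0.8  -0.57] [-0.98  0.63  0.95  1.85 -0.61  0.98 -1.73] [-0.81  0.73  0.94  1.67 -0.65  1.09 -1.65]
18.875 [ 542.18 -187.03  122.76] [ 0.31 -0.65  0.09]
19.3167 [ 542.08 -186.8   122.61] [0.14 0.74 3.97] 19.193101381571402 40.01851737499237
20.4083 [ 541.23 -186.12  234.07] [-0.52 -0.22 -2.08] 19.38142927031004 39.54355537891388
```

```bash
cat >> h.py <<'E'
AX=np.array([650.1,114.8]);BR=157.6;ZG=122.6
def T(rad,zw,lat=0,br=BR):
    "TCP for lion window at radius rad, height zw"
    a=np.radians(br); d=np.array([np.cos(a),np.sin(a)]); n=np.array([-d[1],d[0]])
    return [*(AX+rad*d+lat*n),zw-66+ZG]
def cloud(im):
    vv,uu=np.mgrid[0:480,0:640]; d=im['depth']
    c=np.stack([(uu-im['cx'])/im['fx']*d,-(vv-im['cy'])/im['fy']*d,-d],-1)
    w=c@im['wfc'][:3,:3].T+im['wfc'][:3,3]
    return w[d>0]
def local(w):
    "world -> (radius along branch, lateral, z)"
    a=np.radians(BR); d=np.array([np.cos(a),np.sin(a)]); n=np.array([-d[1],d[0]]); q=w[:,:2]-AX
    return np.c_[q@d,q@n,w[:,2]]
E
python3 - <<'E'
from h import *
np.set_printoptions(precision=2,suppress=True)
r.reach(T(168,190),down(BR+90))
r.move_straight(T(168,163),max_speed=100)
r.hold(.3)
s=r.get_state(); print(s['t'],s['ee_pos'],T(168,163),s['ft_force'])
print('tcp local',local(np.array([s['ee_pos']])))
for c in ['wrist','side','scene']:
    im=cam(c); cv2.imwrite(f'pics/a_{c}.png',im['pixels']); np.savez(f'a_{c}.npz',**{k:np.array(v) for k,v in im.items()})
    L=local(cloud(im))
    for nm,r0,r1,z0,z1 in [('rodtip',106,130,150,175),('rod',60,130,150,175),('plate',150,185,160,188),('block',150,185,195,236),('plinth',140,195,90,112)]:
        p=L[(L[:,0]>r0)&(L[:,0]<r1)&(L[:,2]>z0)&(L[:,2]<z1)&(abs(L[:,1])<35)]
        if nm.startswith('rod'):p=p[abs(p[:,1])<15]
        if len(p)>5: print(c,nm,len(p),'min',p.min(0),'max',p.max(0),'med',np.median(p,0))
E
```

```text
22.5 [495.08 178.81 220.07] [np.float64(494.7762663531314), np.float64(178.8198232268461), 219.6] [-0.17 -0.56 -1.34]
tcp local [[167.72  -0.1  220.07]]
wrist rodtip 560 min [106.07  -3.89 158.4 ] max [125.89   4.11 165.03] med [115.21  -0.12 162.75]
wrist rod 2669 min [ 60.04 -13.11 150.54] max [125.89  12.87 175.  ] med [ 82.89  -0.11 163.84]
wrist plate 426 min [163.15 -14.72 160.02] max [165.94  15.34 183.58] med [163.97  -1.96 171.66]
wrist block 7728 min [154.93 -27.37 195.02] max [179.2   26.95 235.99] med [158.06   0.28 229.49]
wrist plinth 1222 min [145.56 -22.01  98.54] max [189.26  22.14 111.48] med [151.6    0.41 106.63]
side rodtip 29 min [106.79  -1.76 153.8 ] max [126.55   7.22 165.21] med [116.72   3.07 161.08]
side rod 144 min [ 60.51 -12.83 150.79] max [126.55  14.93 175.  ] med [ 80.32   4.   162.5 ]
side plate 57 min [163.02  -9.86 160.04] max [172.95  19.23 187.73] med [169.58  14.26 173.02]
side block 159 min [155.67 -19.34 196.18] max [179.75  28.33 234.98] med [173.54  18.59 214.74]
side plinth 136 min [144.6  -17.4   96.11] max [190.26  27.36 111.86] med [170.18  17.9  104.76]
scene rodtip 18 min [108.43  -4.89 160.52] max [125.24   2.06 167.08] med [118.76  -1.33 164.77]
scene rod 98 min [ 60.18 -14.81 151.45] max [125.24  13.2  174.5 ] med [ 80.04   0.95 165.95]
scene plate 82 min [160.41 -17.33 160.2 ] max [173.77  13.77 187.46] med [165.71   3.89 176.38]
scene block 244 min [151.79 -25.54 195.1 ] max [175.69  24.44 236.  ] med [158.61   2.   218.22]
scene plinth 123 min [142.76 -23.72  99.12] max [188.92  21.72 111.96] med [152.25   9.31 108.05]
```

```bash
cat >> h.py <<'E'
def F(n=6):
    a=np.radians(BR); d=np.array([np.cos(a),np.sin(a),0]); m=np.array([-d[1],d[0],0]); f=[]
    for _ in range(n): r.hold(0.02); f.append(r.get_state()['ft_force'])
    f=np.mean(f,0); return np.array([f@d,f@m,f[2]])
E
python3 - <<'E'
from h import *
np.set_printoptions(precision=2,suppress=True)
f0=F(15); print('base',f0); np.save('f0.npy',f0)
for rad in [130,118,106,98,92,88,84,81,79,77,76,75,74,73,72,71,70,69,68,67,66,65,64]:
    r.move_straight(T(rad,163),max_speed=60 if rad>100 else 30)
    f=F(4 if rad>79 else 8)-f0; e=local(np.array([r.get_state()['ee_pos']]))[0]; print(rad,e,f)
    if abs(f[2])>4 or abs(f[1])>4: print('side force');break
    if f[0]>1.6: print('contact');break
print(r.get_state()['t'])
E
```

```text
base [-0.18 -0.16 -1.14]
130 [130.41  -0.07 219.46] [-0.05 -0.16 -0.01]
118 [117.93   0.13 219.56] [0.33 0.04 0.35]
106 [105.91   0.14 219.53] [0.12 0.47 0.21]
98 [ 98.03   0.05 219.55] [ 0.61  0.16 -0.14]
92 [ 91.96   0.07 219.59] [-0.13  0.11 -0.18]
88 [ 87.91   0.09 219.6 ] [-0.11  0.13 -0.14]
84 [ 83.94   0.07 219.58] [ 0.27 -0.04 -0.1 ]
81 [ 80.97   0.05 219.58] [ 0.15  0.27 -0.01]
79 [ 79.04   0.01 219.57] [0.14 0.08 0.02]
77 [ 77.15  -0.11 219.54] [ 0.68  0.14 -0.07]
76 [ 76.29  -0.11 219.51] [ 2.   -0.46 -0.02]
contact
27.65
```

Run:
```python
from h import *
np.set_printoptions(precision=2,suppress=True)
f0=np.load('f0.npy')
for rad in [75.2,74.4,73.9]:
    r.move_straight(T(rad,163),max_speed=20); f=F()-f0
    print(rad,local(np.array([r.get_state()['ee_pos']]))[0],f)
    if f[0]>4.9: break
for zw in [161.5,160,158.5,157,156,155,154,153,152]:
    r.move_straight(T(rad,zw),max_speed=20); f=F()-f0
    print(zw,local(np.array([r.get_state()['ee_pos']]))[0],f)
    if f[2]>2.5 or f[0]>9: print('landed'); break
for c in ['side','scene']:
    im=cam(c); cv2.imwrite(f'pics/b_{c}.png',im['pixels'])
print(r.get_state()['t'])
```

```text
75.2 [ 75.55  -0.07 219.46] [ 2.48 -0.15  0.  ]
74.4 [ 74.79  -0.08 219.48] [ 3.09 -0.3   0.07]
73.9 [ 74.2   -0.05 219.49] [ 3.56 -0.57 -0.09]
161.5 [ 72.77   0.36 218.46] [ 0.66  0.15 -0.19]
160 [ 73.56   0.11 216.71] [-0.1   0.41 -0.08]
158.5 [ 73.47   0.06 216.27] [1.86 0.36 6.4 ]
landed
29.85
```

Run:
```python
from h import *
np.set_printoptions(precision=2,suppress=True)
a,b=[cv2.imread(f'pics/b_{c}.png') for c in ('side','scene')]
ca=cv2.resize(a[140:260,230:330],(400,480),interpolation=cv2.INTER_CUBIC); cb=cv2.resize(b[140:260,330:430],(400,480),interpolation=cv2.INTER_CUBIC)
cv2.imwrite('pics/b2.png',np.hstack([ca,cb]))
for c in ['side','scene']:
    L=local(cloud(cam(c)))
    for nm,z0,z1 in [('block',186,228),('top',229,238),('plate',165,182),('plinth',85,105)]:
        p=L[(L[:,0]>40)&(L[:,0]<110)&(L[:,2]>z0)&(L[:,2]<z1)&(abs(L[:,1])<32)]
        if len(p)>5: print(c,nm,len(p),'min',np.percentile(p,3,axis=0),'max',np.percentile(p,97,axis=0))
```

```text
side block 166 min [ 63.21 -13.22 188.66] max [ 85.02  26.76 225.05]
side top 24 min [ 79.45 -23.18 229.27] max [ 87.1   22.19 237.73]
side plate 72 min [ 47.53  -5.89 165.28] max [ 84.06  19.4  179.65]
side plinth 116 min [ 53.08 -10.53  93.21] max [ 95.41  27.03 103.99]
scene block 234 min [ 60.85 -22.71 189.87] max [ 77.24  22.08 227.3 ]
scene top 81 min [ 59.71 -19.08 229.61] max [ 80.83  22.18 237.31]
scene plate 137 min [ 43.7  -14.37 165.63] max [ 75.83  12.79 181.03]
scene plinth 24 min [ 52.42 -12.35  98.21] max [ 93.46  22.22 104.91]
```

View pics/b2.png

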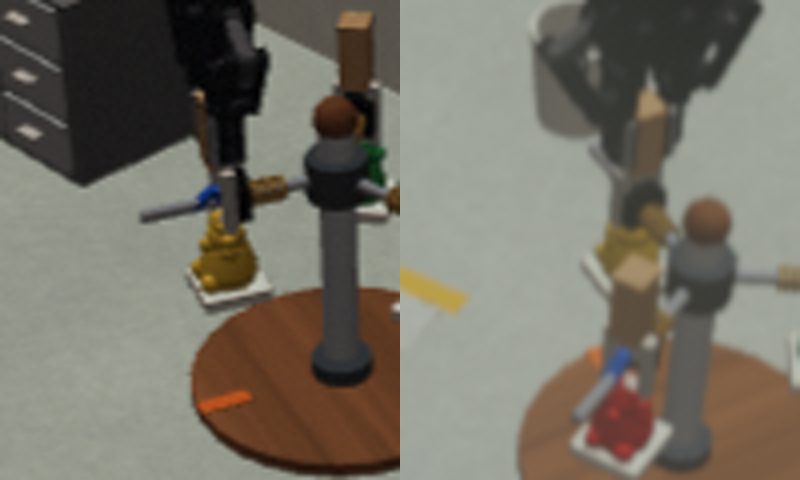

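Run:
```python
from h import *
np.set_printoptions(precision=2,suppress=True)
def rep(tag,L,r0,tz):
    for nm,lo,hi,lat in [('top',140,300,9),('plinth',90,118,21)]:
        p=L[(abs(L[:,0]-r0)<(9 if nm=='top' else 21))&(abs(L[:,1])<lat)&(L[:,2]>tz-125+(105 if nm=='top' else -5))&(L[:,2]<tz-125+(150 if nm=='top' else 20))]
        if len(p)>5:
            h,e=np.histogram(p[:,2],bins=np.arange(60,260,1)); k=np.argsort(h)[-4:]; print(tag,nm,len(p),'max',np.percentile(p[:,2],[50,90,98]),'modes',e[k],h[k])
for c in ['wrist','side','scene']: rep('a '+c,local(cloud(dict(np.load(f'a_{c}.npz')))),168,220.07)
s=r.get_state();print(s['ee_pos'],F()-np.load('f0.npy'),s['gripper_width'],s['grasp_force'])
for c in ['wrist','side','scene']:
    im=cam(c); rep('b '+c,local(cloud(im)),73.5,216.3)
    if c=='wrist': cv2.imwrite('pics/b_wrist.png',cv2.resize(im['pixels'][130:430,180:460],None,fx=2,fy=2)); np.savez('b_wrist.npz',**{k:np.array(v) for k,v in im.items()})
```

```text
a wrist top 2070 max [234.89 235.54 235.87] modes [236 233 235 234] [  28  106  829 1107]
a wrist plinth 884 max [106.92 107.84 113.93] modes [108 105 107 106] [ 45  86 330 398]
a side plinth 110 max [106.62 114.   114.73] modes [106 105 114 104] [10 11 11 12]
a scene top 43 max [235.19 238.75 240.62] modes [240 236 238 237] [3 4 5 8]
a scene plinth 112 max [108.84 112.73 114.32] modes [107 109 108 110] [11 13 15 16]
[582.15 142.75 216.25] [2.01 0.73 6.83] 19.757084331552313 40.447041392326355
b wrist top 2093 max [231.04 231.69 232.11] modes [232 229 230 231] [  61   70  918 1043]
b wrist plinth 676 max [103.   103.87 104.64] modes [104 101 102 103] [ 34  38 295 296]
b side plinth 100 max [102.85 109.76 110.54] modes [109 101 103 102] [ 9 10 11 12]
b scene top 41 max [232.77 234.89 236.04] modes [235 232 233 234] [ 2  5  5 10]
b scene plinth 49 max [105.42 107.75 110.4 ] modes [104 107 106 105] [ 5  6  7 12]
```

View pics/b_wrist.png

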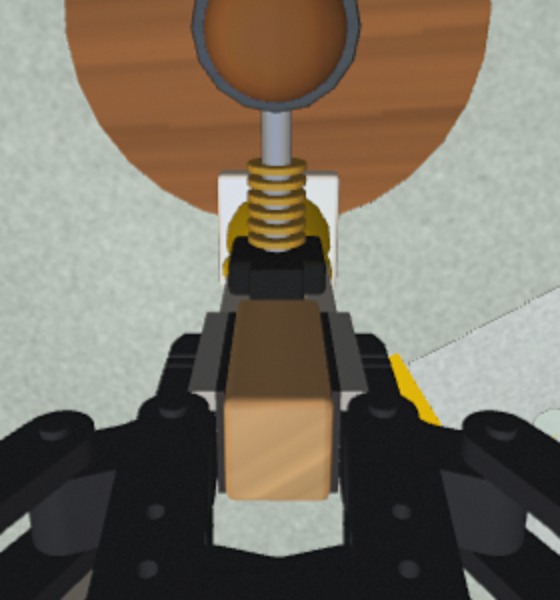

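Run:
```python
from h import *
np.set_printoptions(precision=2,suppress=True)
for t in ['a_wrist','b_wrist']:
    L=local(cloud(dict(np.load(t+'.npz'))))
    p=L[(L[:,0]>45)&(L[:,0]<110)&(abs(L[:,1])<5)&(L[:,2]>150)&(L[:,2]<184)]
    for k in range(50,106,2):
        q=p[(p[:,0]>=k)&(p[:,0]<k+2)]
        if len(q): print(t,k,len(q),'zmax',round(float(np.percentile(q[:,2],90)),1),'med',round(float(np.median(q[:,2])),1))
    # bumper shoulders outside tongue
    q=L[(abs(L[:,1])>8.5)&(abs(L[:,1])<12.5)&(L[:,2]>165)&(L[:,2]<176)&(L[:,0]>45)&(L[:,0]<95)]; print('shoulder r',np.percentile(q[:,0],[2,50,98]))
    q=L[(abs(L[:,1])<6)&(L[:,2]>173.5)&(L[:,2]<180)&(L[:,0]>45)&(L[:,0]<95)]; print('tongue r',np.percentile(q[:,0],[2,50,98]) if len(q) else 0)
```

```text
a_wrist 50 51 zmax 167.9 med 166.7
a_wrist 52 166 zmax 167.2 med 164.2
a_wrist 54 53 zmax 167.8 med 166.6
a_wrist 56 60 zmax 167.8 med 166.7
a_wrist 58 51 zmax 176.7 med 175.9
a_wrist 60 121 zmax 177.3 med 176.6
a_wrist 62 113 zmax 177.3 med 176.5
a_wrist 64 119 zmax 177.3 med 176.4
a_wrist 66 108 zmax 177.5 med 176.5
a_wrist 68 208 zmax 176.9 med 170.7
a_wrist 70 71 zmax 163.7 med 162.6
a_wrist 72 73 zmax 163.8 med 162.7
a_wrist 74 50 zmax 170.0 med 168.9
a_wrist 76 70 zmax 170.2 med 169.5
a_wrist 78 83 zmax 170.4 med 169.4
a_wrist 80 72 zmax 170.0 med 169.2
a_wrist 82 79 zmax 169.2 med 168.3
a_wrist 84 78 zmax 167.4 med 166.4
a_wrist 86 67 zmax 166.3 med 165.2
a_wrist 88 64 zmax 164.5 med 163.5
a_wrist 90 63 zmax 163.8 med 162.7
a_wrist 92 78 zmax 163.7 med 162.7
a_wrist 94 65 zmax 163.9 med 162.3
a_wrist 96 65 zmax 163.8 med 162.8
a_wrist 98 63 zmax 163.5 med 162.5
a_wrist 100 63 zmax 163.8 med 162.9
a_wrist 102 63 zmax 163.9 med 162.8
a_wrist 104 64 zmax 163.8 med 162.8
shoulder r [59.26 64.52 69.03]
tongue r [59.16 64.15 68.98]
b_wrist 50 108 zmax 167.4 med 164.6
b_wrist 52 30 zmax 167.6 med 166.6
b_wrist 54 102 zmax 167.2 med 164.8
b_wrist 56 33 zmax 167.3 med 166.7
b_wrist 58 230 zmax 176.3 med 170.5
b_wrist 60 75 zmax 177.3 med 176.5
b_wrist 62 62 zmax 177.2 med 176.5
b_wrist 64 62 zmax 176.9 med 176.5
b_wrist 66 50 zmax 177.1 med 176.2
shoulder r [58.82 63.94 70.1 ]
tongue r [58.84 62.53 67.12]
```

Run:
```python
from h import *
np.set_printoptions(precision=2,suppress=True)
f0=np.load('f0.npy')
def rep(t):
    f=F()-f0; print(t,local(np.array([r.get_state()['ee_pos']]))[0],f); return f
r.move_straight(T(74,162.8),max_speed=20); rep('up')
for rad in [73,72.4,71.8,71.2,70.6,70.0]:
    r.move_straight(T(rad,162.8),max_speed=20); f=rep(rad)
    if f[0]>6: break
im=cam('wrist'); L=local(cloud(im))
q=L[(abs(L[:,1])<6)&(L[:,2]>173.5)&(L[:,2]<178)&(L[:,0]>45)&(L[:,0]<95)]; print('tongue r',np.percentile(q[:,0],[2,50,98]))
print(r.get_state()['t'])
```

```text
up [ 74.14  -0.01 218.83] [-0.63  0.1  -2.4 ]
73 [ 73.57   0.02 218.92] [ 0.95  0.19 -3.78]
72.4 [ 72.97   0.01 218.99] [ 1.67  0.64 -4.8 ]
71.8 [ 72.33  -0.01 219.04] [ 1.96  0.33 -5.33]
71.2 [ 71.7   -0.01 219.1 ] [ 3.2   0.58 -6.  ]
70.6 [ 71.04   0.01 219.14] [ 3.62  0.29 -6.66]
70.0 [ 70.33  -0.03 219.17] [ 4.16  0.11 -6.92]
tongue r [55.83 60.26 65.34]
32.8167
```

Run:
```python
from h import *
np.set_printoptions(precision=2,suppress=True)
f0=np.load('f0.npy')
def rep(t):
    f=F()-f0; print(t,local(np.array([r.get_state()['ee_pos']]))[0],f); return f
for zw in [161,159.5,158,156.5,155.5,154.5,153.5,152.5]:
    r.move_straight(T(70,zw),max_speed=20); f=rep(zw)
    if f[2]>2.5 or f[0]>9: break
L=local(cloud(cam('wrist')))
q=L[(abs(L[:,1])<6)&(L[:,2]>173.5)&(L[:,2]<178)&(L[:,0]>45)&(L[:,0]<95)]; print('tongue r',np.percentile(q[:,0],[2,50,98]))
q=L[(abs(L[:,1])<9)&(abs(L[:,0]-70)<8)&(L[:,2]>215)&(L[:,2]<240)]; print('top',np.percentile(q[:,2],[50,90]))
q=L[(abs(L[:,1])<21)&(abs(L[:,0]-70)<24)&(L[:,2]>80)&(L[:,2]<115)]; print('plinth',np.percentile(q[:,2],[50]),q.min(0))
print(r.get_state()['t'])
```

```text
161 [ 69.44  -0.1  218.46] [ 4.8   0.01 -0.75]
159.5 [ 69.33  -0.2  217.14] [5.25 0.34 0.8 ]
158 [ 69.31  -0.26 215.71] [5.38 0.6  1.69]
156.5 [ 69.29  -0.32 214.22] [5.37 0.4  1.14]
155.5 [ 69.28  -0.33 213.29] [5.18 0.15 1.52]
154.5 [ 69.25  -0.35 212.33] [5.5  0.08 1.81]
153.5 [ 69.26  -0.38 211.32] [5.34 0.   2.03]
152.5 [ 69.12  -0.39 210.5 ] [ 5.57 -0.05  2.27]
tongue r [55.07 57.24 60.3 ]
top [225.28 225.96]
plinth [97.36] [ 47.19 -21.    88.85]
35.6667
```

Run:
```python
from h import *
np.set_printoptions(precision=2,suppress=True)
f0=np.load('f0.npy')
def rep(t):
    f=F()-f0; print(t,local(np.array([r.get_state()['ee_pos']]))[0],f); return f
for rad,zw in [(70,151.8),(71,151.8),(72,151.8)]:
    r.move_straight(T(rad,zw),max_speed=20); f=rep((rad,zw))
    if f[0]<0.5: break
L=local(cloud(cam('wrist')))
q=L[(abs(L[:,1])<9)&(abs(L[:,0]-70)<8)&(L[:,2]>215)&(L[:,2]<240)]; print('top',np.percentile(q[:,2],[50,90]))
q=L[(abs(L[:,1])>8.5)&(abs(L[:,1])<12.5)&(L[:,2]>168)&(L[:,2]<176)&(L[:,0]>45)&(L[:,0]<75)]; print('shoulder r',np.percentile(q[:,0],[2,50,98]))
print(r.get_state()['t'])
```

```text
(70, 151.8) [ 69.09  -0.41 210.36] [5.81 0.17 5.04]
(71, 151.8) [ 69.39  -0.39 210.24] [ 4.29 -0.35  6.91]
(72, 151.8) [ 69.77  -0.32 210.23] [ 2.92 -0.26  7.17]
top [225.04 225.73]
shoulder r [55.57 59.63 65.99]
36.7667
```

Run:
```python
from h import *
np.set_printoptions(precision=2,suppress=True)
r.move_straight(T(72,152.4),max_speed=20); print(F()-np.load('f0.npy'))
r.move_gripper(40); r.hold(.3)
im=cam('wrist'); L=local(cloud(im))
q=L[(abs(L[:,1])<9)&(abs(L[:,0]-70)<14)&(L[:,2]>222)&(L[:,2]<240)]; print('top',np.percentile(q[:,2],[5,50,95]),np.percentile(q[:,0],[2,98]),np.percentile(q[:,1],[2,98]))
q=L[(abs(L[:,1])>8.5)&(abs(L[:,1])<12.5)&(L[:,2]>168)&(L[:,2]<176)&(L[:,0]>45)&(L[:,0]<75)]; print('shoulder r',np.percentile(q[:,0],[2,50,98]))
im=cam('side'); cv2.imwrite('pics/c_side.png',cv2.resize(im['pixels'][120:280,210:370],(600,600),interpolation=cv2.INTER_CUBIC))
print(r.get_state()['t'])
```

```text
[ 1.85 -0.68  6.85]
top [223.52 225.09 226.02] [59.86 80.82] [-8.62  8.6 ]
shoulder r [56.89 61.28 67.32]
37.85
```

View pics/c_side.png

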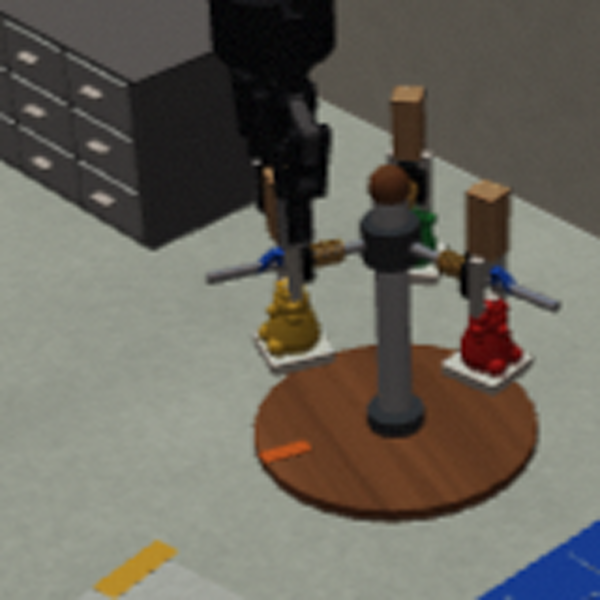

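The lion hangs behind the hump: block centre about 70 mm from the axis, bumper about 2 mm in, top at 225 mm. In the side view its plate sits between the blue hump and the black bumper (crop about 290, 270). Next I retreat upward, check it once more and hand in.

Run:
```python
from h import *
np.set_printoptions(precision=2,suppress=True)
p=r.get_state()['ee_pos']
r.move_straight([p[0],p[1],340],max_speed=120); r.hold(.5)
im=cam('wrist'); L=local(cloud(im))
q=L[(abs(L[:,1])<14)&(abs(L[:,0]-70)<14)&(L[:,2]>222)&(L[:,2]<240)]; print('top',np.percentile(q[:,2],[5,50,95]),np.percentile(q[:,0],[2,98]),np.percentile(q[:,1],[2,98]))
q=L[(abs(L[:,1])>8.5)&(abs(L[:,1])<12.5)&(L[:,2]>168)&(L[:,2]<176)&(L[:,0]>45)&(L[:,0]<75)]; print('shoulder r',np.percentile(q[:,0],[2,50,98]))
q=L[(abs(L[:,1])<5)&(L[:,0]>100)&(L[:,0]<124)&(L[:,2]>155)&(L[:,2]<168)]; print('rod',q.mean(0))
q=L[(abs(L[:,1])<30)&(abs(L[:,0]-70)<30)&(L[:,2]>93)&(L[:,2]<101)]; print('plinth',q.min(0),q.max(0))
s=r.get_state(); print(s['t'],s['ft_force'])
ok=len(q)>0
```

```text
top [223.45 225.06 226.23] [60.23 81.26] [-9.69  9.43]
shoulder r [57.21 61.32 67.32]
rod [114.21   0.22 162.57]
plinth [ 48.97 -21.85  93.  ] [92.47 22.03 99.25]
39.6417 [0.06 0.35 0.18]
```

Block centre (70.7 mm) and plinth centre (70.7 mm) line up, so the lion is upright, and the rod is still on the mark line.

```bash
python3 -c "
from plant import r
print(r.job_done())"
```

```text
the job is handed in; nothing more can be done
None
```

The yellow lion hangs upright and clamped in the seat (bumper about 2 mm in), with the branch over the orange mark; I handed the job in at about 40 s of the 64 s allowed, and it returned no verdict.

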